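# Stand up the fallen picture card and hold the bag clip open over its top edge

## Robot

A 6-joint arm with a two-finger parallel gripper is mounted at the origin on the work surface. World frame = base frame: x ahead of the robot, y to its left, z up, the work surface at z = 0. Lengths are in mm, angles in rad, forces in N, time in s.
With the tool pointing down it reaches from about 400 to 925 mm from the base axis. Payload 12.5 kg.
Tool frame: the origin (TCP) lies at the very end of the fingers, on their centre line; the grasp point (between the pads) lies 19 mm behind it; z points along the fingers, y is the line along which they close (so a half turn about z gives the same grasp; the last joint's range is limited). The gripper opens to 95 mm and grips with 3 to 60 N. Pads are 20 mm wide; open, the fingers measure 119 mm over their backs; the gripper's body (75 mm by 180 mm) begins 59 mm behind the grasp point.
Start: joints at [-1.446, 0.491, 1.559, -0, 1.092, -0.106], TCP at [142.995, -608.44, 214.661] pointing down, gripper open.
Joint ranges: [-3.1, 3.1], [-0.84, 2.19], [0.05, 2.79], [-1.13, 4.28], [0.06, 2.93], [-2.69, 2.69]. Speed limits (rad/s): [2.22, 2.22, 2.79, 3.14, 3.14, 3.14].

## Interface

Orientations are given as [roll, pitch, yaw] about the fixed x, y, z axes, in that order (R = Rz(yaw) Ry(pitch) Rx(roll)).
In Python, from cell import env gives the robot as it stands.
- The arm moves only by the shell command python3 steer.py 'ROWS'. ROWS is a JSON list of rows, 1 to 5 of them, each of 5 numbers: dx, dy, dz in mm, then a turn about the tool's z in rad, then the opening from 0.0 (shut) to 1.0 (fully open); each row is the pose to reach, as a shift and turn from the pose commanded when the command began, along the tool's axes at that moment; what a row does not reach only later rows make up. A row lasts 1/12 s, in which the tool goes at most 41.7 mm and 0.125 rad, less where a joint would pass 70% of its speed; a pose out of reach is approached as far as the arm can. The fingers move at their own pace and stop on an object; the grip force is fixed at half the most. Time passes only in rows, so rows that do not move let the fingers close. It prints the time, the measured TCP pose, the force, the opening and the grip force at its end.
- env.state(): the state, without advancing time (a new reading comes with each control period).
- env.read_camera(name): name is "scene" or "side" or "wrist"; returns (picture, depth): 400x640x3 uint8, red, green, blue; 400x640 float32, mm along the optical axis (not along the pixel's ray), 0 where there is no reading.
- env.camera_info(name): a dict with "vertical_fov" (degrees; the focal length in pixels is half the picture's height over the tangent of half this angle, whatever the lens; pixels are square), "cx", "cy" (the principal point, pixels), "origin" and "attitude" of the camera in the world. Camera axes: x right, y down, z forward; pixel columns grow to the right and rows downward; lengths in mm; the calibration is good to about 2 mm. The wrist camera is an equidistant fisheye: a pixel r from the principal point sees the ray r / f radians off the axis. A picture is of the moment at which its call begins: read the wrist's pose just before it. camera_info takes no time and is no camera call; for the wrist camera it gives the pose at the moment of the call.
- env.job_done(): hands the job in; it is judged then, once.
The state is a dict: "t": time; "joints": joint angles; "qvel": joint speeds; "tau": joint torques, N m; "eef_pos": TCP position; "tcp_rot": TCP orientation; "ft_force": force on the tool from outside, world axes, zero at the start; "moment": the same for the moment, N m; "opening": opening from 0.0 (shut) to 1.0 (fully open); "grip_force": force on a finger pad.
Only numpy, scipy, OpenCV 4.12 (cv2) and the standard library are available. Lean on these libraries where they do the work, as an engineer would, in place of code of your own. Each camera call takes 0.05 s, during which the arm holds its last target. There are 200 camera calls.

## Task

The picture card on its slate block has been knocked over: stand it upright on the dressing table and let go of it. Then take the red bag clip off the rim of the tea caddy, squeeze it wide open and hold it gaping around the middle of the card's top edge, a jaw on each side and neither touching the card, so that I can slip the breakfast order underneath. Finish while still holding the clip like that, with the card standing, and leave the other things on the table where they are.

Things in the scene. Friction and masses are not known exactly. Their poses are not given: they have to be found in the camera images.
- card_stand: teal picture card with a tree print, fixed in a dark grey slate block 56 (x) by 80 (y) by 28 mm; one rigid piece, 0.29 to 0.43 kg, mass centre 18 mm above the underside. Origin: centre of the block's underside; z up along the card, y along its width, print on the -x face. Starts toppled on the block's +x side, print up, z axis level, origin and card's middle plane 28 mm above the table
- card_top (a point): the middle of the card's top edge, 134 mm along the stand's z axis from its origin. The card rises from the middle of the block's top: 4 mm thick, 64 mm wide, 106 mm of it showing
- caddy: open wooden box of tea sachets, fixed, 130 (x) by 170 (y) by 70 mm high, walls 5 mm; origin at the centre of its underside. The clip sits on the rim of the long wall at the box's -x side (wall middle at x = -62.5 mm in the box's frame)
- bag_clip: red spring clip like a large clothes peg, 42 g, 26 mm wide, jaws down over the caddy's rim, handles up. Origin on its hinge pin, 95 mm above the table at the start; y along the pin, z up, x across the wall, the way it opens. Jaws reach 42 mm below the pin, handles 40 mm above it. This frame rides on one half and turns about the pin by up to 0.25 rad as the clip opens
- clip_spring (a joint): angle between the clip's halves: 0 on the 5 mm wall (handle tops 42 mm over their outsides), 0.5 rad the stop, fully squeezed (handles parallel, 21 mm over outsides; jaw tips 26 mm apart); -0.1 shut on nothing. The spring shuts it: squeezing 32 mm above the pin, 4 N begins to open it and 9 N opens it fully
- jaw_tip_a (a point): inner tip of the clip's jaw on its +x side, 42 mm below the hinge pin
- jaw_tip_b (a point): inner tip of the clip's other jaw, on its -x side, 42 mm below the hinge pin
- tumbler: green glass tumbler, 66 mm across, 95 mm high; origin under its centre; leave alone
- mug_white: white mug, 80 mm across, 92 mm high, on the low wooden tray at the back; leave alone
- mug_blue: blue mug, 80 mm across, 92 mm high, on the tray; leave alone
- biscuit_jar: biscuit jar with a wooden lid, 84 mm across, 130 mm high, on the tray; leave alone
- remote: black remote control, 150 by 44 by 18 mm, lying flat; leave alone
- alarm_clock: round brass alarm clock on a wooden foot, 104 mm high; leave alone
- glasses_case: dark red spectacle case, 60 by 155 by 36 mm; leave alone

How it is judged (in metres and radians):
On the way, in this order (a step that is already met when the one before it is completed fails the run):
1. the card stands upright on the table by itself, let go (angle between card_stand's own z axis and vertical below 0.08 rad and height (world z) of card_stand below 0.005 m and linear speed of card_stand below 0.02 m/s and contact force between each of the arm, the fingers and card_stand below 0.1 N), for 0.3 s.
2. the clip is off the caddy, held open by the fingers (contact force between bag_clip and caddy below 0.05 N and height (world z) of bag_clip above 0.12 m and contact force between the fingers and bag_clip above 1 N and value of joint clip_spring above 0.15 rad), for 0.2 s.
At the end, for the whole second after the job is handed in: Card upright (0.08 rad) on the table, untouched. Fingers hold the clip open (joint over 0.3) astride its top edge: tips 6 mm or more below the edge, one each side and 3 mm clear of the card, pin above the edge; clip within 16 mm of the edge's middle, square to 0.3 rad (angle between card_stand's own z axis and vertical below 0.08 rad and height (world z) of card_stand below 0.005 m and linear speed of card_stand below 0.02 m/s and value of joint clip_spring above 0.3 rad and contact force between the fingers and bag_clip above 1 N and contact force between each of bag_clip, the arm, the fingers and card_stand below 0.2 N and z of each of jaw_tip_a, jaw_tip_b in the frame of card_stand below 0.128 m and z of bag_clip in the frame of card_stand above 0.134 m and y of bag_clip in the frame of card_stand between -0.016 and 0.016 m and angle between the y axis of bag_clip and the y axis of card_stand, either way round below 0.3 rad and ((x of jaw_tip_a in the frame of card_stand above 0.005 m and x of jaw_tip_b in the frame of card_stand below -0.005 m) or (x of jaw_tip_b in the frame of card_stand above 0.005 m and x of jaw_tip_a in the frame of card_stand below -0.005 m))); the arm keeps its last pose, push and grip.
It fails at once if a bystander is moved by more than 20 mm (distance of any of tumbler, mug_white, mug_blue, biscuit_jar, remote, alarm_clock, glasses_case from where it was at the start of the episode above 0.02 m).
It also fails if it takes over 56 s, if anything falls off the work surface, if the arm or the gripper's body presses on something with over 40 N, if the wrist force passes 120 N, or if a joint passes its speed limit or range.

## Working session

There is one attempt and no reset: what is moved stays moved. The work goes in short steps, Python scripts to look and compute and a shell command to move; the robot and the scene stay as the last step left them, time stands still between calls to the robot, and variables do not carry over. Pictures are saved under pics/ and viewed, at most 10 in all, crops included, and the job is handed in when it is done.

```bash
ls; mkdir -p pics; python3 - <<'E'
from cell import env
import cv2
s=env.state();print(s)
for n in("scene","side"):
    im,d=env.read_camera(n);cv2.imwrite(f"pics/{n}0.png",im[:,:,::-1]);print(n,env.camera_info(n))
print(env.camera_info("wrist"))
E
```

```text
cell.py
pics
steer.py
{'t': 0.0, 'joints': array([-1.44559773e+00,  4.91568027e-01,  1.55947017e+00, -2.07948667e-05,
        1.09169590e+00, -1.05571881e-01]), 'qvel': array([ 0.00022447,  0.00045319, -0.00099676,  0.00114872, -0.00035462,
       -0.00023344]), 'tau': array([-3.87632845e-04, -6.12645864e+01, -2.58184004e+01,  6.91613881e-02,
        4.81963798e-02, -9.89821251e-05]), 'eef_pos': array([ 142.95725   , -608.17042665,  214.04935526]), 'tcp_rot': array([-3.14045563e+00, -1.01939776e-04,  2.30780019e-01]), 'ft_force': array([-0.41334521,  0.95236725,  0.00790715]), 'moment': array([ 0.00167306, -0.03838709,  0.00459219]), 'grip_force': 0.0, 'opening': 1.0026652606556852}
scene {'vertical_fov': 53.96257442911142, 'cx': 314.13955041685267, 'cy': 200.36547154415666, 'origin': array([1287.53178952,  -72.29754605,  847.55885348]), 'attitude': array([-2.38133147,  0.01950282,  1.55095599])}
side {'vertical_fov': 49.49069006034842, 'cx': 321.77811489167283, 'cy': 203.3073566698781, 'origin': array([ 488.80775393, -963.2447388 ,  882.3517593 ]), 'attitude': array([-2.30991425, -0.02118864, -0.08027957])}
{'vertical_fov': 65.70646984690485, 'cx': 324.7461922846001, 'cy': 201.672042228568, 'origin': array([ 219.70787233, -590.10560704,  384.45981913]), 'attitude': array([ 2.85684930e+00,  1.00689966e-03, -1.33981331e+00])}
```
View pics/scene0.png

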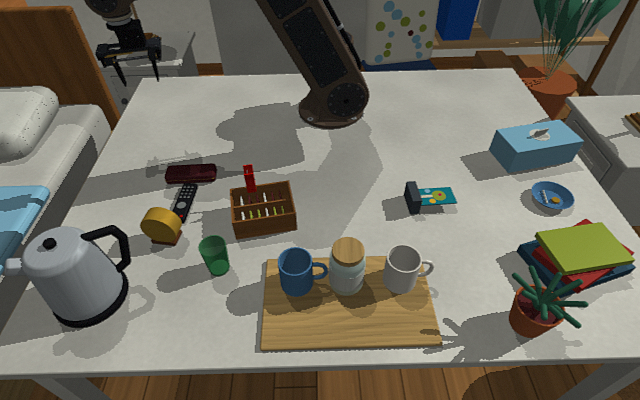

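View pics/side0.png

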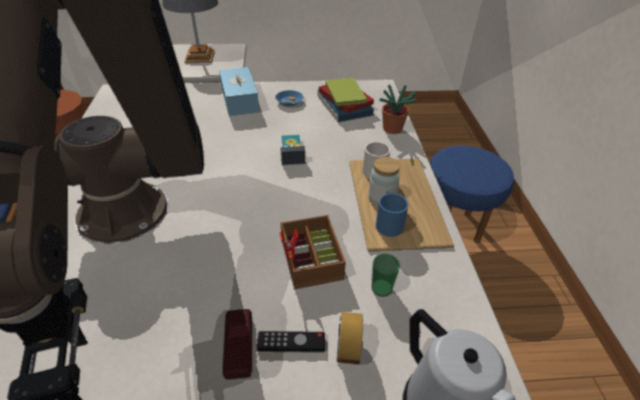

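Scene view: toppled card at about (437,195) with its block at (410,197) on the −y side, clip at (249,178) on the caddy (262,208). Side view: card at (291,142), block at (292,156), clip at (292,245).

```bash
cat > h.py <<'E'
import numpy as np, cv2
from cell import env
from scipy.spatial.transform import Rotation as R
def grab(n):
    i=env.camera_info(n); im,d=env.read_camera(n)
    return dict(n=n,i=i,im=im,d=d,f=200/np.tan(np.radians(i["vertical_fov"])/2),
        R=R.from_euler("xyz",i["attitude"]).as_matrix(),o=np.array(i["origin"]))
def rays(c,px):
    px=np.atleast_2d(px).astype(float); q=(px-[c["i"]["cx"],c["i"]["cy"]])/c["f"]
    if c["n"]=="wrist":
        r=np.linalg.norm(q,axis=1,keepdims=True)+1e-12
        v=np.hstack([q/r*np.sin(r),np.cos(r)])
    else: v=np.hstack([q,np.ones((len(q),1))])
    return v@c["R"].T
def plane(c,px,z):
    v=rays(c,px); return c["o"]+v*((z-c["o"][2])/v[:,2])[:,None]
def cloud(c,m):
    m=m&(c["d"]>0); y,x=np.nonzero(m); v=rays(c,np.c_[x,y]); zc=v@c["R"][:,2]
    return c["o"]+v*(c["d"][m]/zc)[:,None]
def tri(ca,pa,cb,pb):
    a,b=rays(ca,pa)[0],rays(cb,pb)[0]; a/=np.linalg.norm(a); b/=np.linalg.norm(b)
    s=np.linalg.lstsq(np.c_[a,-b],cb["o"]-ca["o"],rcond=None)[0]
    p,q=ca["o"]+s[0]*a,cb["o"]+s[1]*b; return (p+q)/2,np.linalg.norm(p-q)
def mask(c,lo,hi,box=None):
    m=cv2.inRange(cv2.cvtColor(c["im"],cv2.COLOR_RGB2HSV),np.array(lo),np.array(hi))>0
    if box: k=np.zeros_like(m); k[box[1]:box[3],box[0]:box[2]]=1; m&=k
    n,l,s,ce=cv2.connectedComponentsWithStats(m.astype(np.uint8))
    return l==1+np.argmax(s[1:,4])
def rect(m):
    c=max(cv2.findContours(m.astype(np.uint8),0,2)[0],key=cv2.contourArea); return cv2.boxPoints(cv2.minAreaRect(c))
E
python3 - <<'E'
from h import *
np.set_printoptions(precision=1,suppress=True)
S,D=grab("scene"),grab("side")
print("table",cloud(S,np.add.outer(np.zeros(400),np.arange(640))*0+0==1 if 0 else (np.indices((400,640))[0]==150)&(abs(np.indices((400,640))[1]-420)<5)).mean(0))
for c,b in((S,(400,175,475,220)),(D,(275,130,310,170))):
    m=mask(c,(85,100,60),(110,255,255),b); p=cloud(c,m); print(c["n"],"card",m.sum(),p.min(0),p.max(0),np.median(p,0))
    print(plane(c,rect(m),30))
for c,b in((S,(235,160,265,195)),(D,(275,220,310,275))):
    m=mask(c,(0,170,90),(6,255,255),b)
    y,x=np.nonzero(m);p=cloud(c,m);print(c["n"],"clip",m.sum(),x.min(),x.max(),y.min(),y.max(),np.percentile(p,[2,50,98],axis=0))
    top=np.c_[x,y][y<=y.min()+2].mean(0); print(top, plane(c,top,135))
for c,b in((S,(400,175,425,220)),(D,(275,130,310,170))):
    m=mask(c,(0,0,0),(180,130,90),b); p=cloud(c,m);p=p[p[:,2]>45]; print(c["n"],"block",len(p),np.percentile(p,[2,50,98],axis=0))
    r=cv2.minAreaRect(p[:,:2].astype(np.float32));print(r)
for c,b in((S,(225,175,300,240)),(D,(275,210,350,290))):
    x0,y0,x1,y1=b; k=np.zeros((400,640),bool);k[y0:y1,x0:x1]=1
    p=cloud(c,k);p=p[(abs(p[:,2]-70)<4)]; print("caddy rim",len(p),cv2.minAreaRect(p[:,:2].astype(np.float32)))
E
```

```text
table [260.2 288.1  -0.8]
scene card 346 [466.  222.9  23.1] [546.3 330.   57.2] [505.9 289.   28.6]
[[474.3 232.5  30. ]
 [467.6 342.7  30. ]
 [533.5 328.5  30. ]
 [539.7 222.6  30. ]]
side card 67 [470.6 269.3  25.8] [528.8 327.1  33.9] [491.7 315.   29.9]
[[468.8 322.6  30. ]
 [525.3 340.1  30. ]
 [529.3 284.8  30. ]
 [474.2 268.4  30. ]]
scene clip 19 244 252 172 174 [[ 470.8 -264.1  109.5]
 [ 478.6 -252.5  115. ]
 [ 505.5 -239.5  135.6]]
[247.9 173.1] [[ 501.5 -249.   135. ]]
side clip 126 285 297 229 257 [[ 474.2 -265.8   34.4]
 [ 492.1 -258.1   99.2]
 [ 504.6 -141.1  135.2]]
[295.1 230.1] [[ 499.1 -238.3  135. ]]
scene block 219 [[470.2 196.4  46. ]
 [511.3 208.6  54.2]
 [547.  223.5  58. ]]
((506.3085021972656, 210.23196411132812), (82.73248291015625, 27.505653381347656), 4.097854137420654)
side block 143 [[470.  192.4  45.6]
 [505.8 201.4  54. ]
 [539.8 219.3  59.5]]
((503.8370666503906, 205.3944091796875), (75.62939453125, 29.985795974731445), 4.00034236907959)
caddy rim 396 ((542.3434448242188, -216.68386840820312), (134.6551971435547, 170.18846130371094), 9.518625259399414)
caddy rim 467 ((535.0254516601562, -217.29696655273438), (138.55467224121094, 174.47291564941406), 9.724225997924805)
```

```bash
cat > plan.py <<'E'
# python3 plan.py x y z yaw [yaw0 pose]: print 5-row deltas (tool axes at each command's start)
import sys, numpy as np
from cell import env
def plan(x,y,z,yaw):
    s=env.state(); p=np.array(s["eef_pos"]); a=s["tcp_rot"][2]; t=np.array([x,y,z])
    print("now",p.round(1),round(a,3))
    for _ in range(8):
        d=t-p; turn=-((yaw-a+np.pi)%(2*np.pi)-np.pi)
        if np.linalg.norm(d)<.3 and abs(turn)<.003: break
        n=max(np.linalg.norm(d)/38,abs(turn)/.12,1e-6); n=max(1,int(np.ceil(n)))
        k=min(5,n)/n
        loc=[d[0]*np.cos(a)+d[1]*np.sin(a), d[0]*np.sin(a)-d[1]*np.cos(a), -d[2]]
        print(min(5,n),"rows, last:",[round(v*k,1) for v in loc],round(turn*k,3))
        p=p+d*k; a=a-turn*k
plan(*map(float,sys.argv[1:5]))
E
python3 plan.py 485 -300 280 1.74
```

```text
now [ 143.  -608.3  214.3] 0.231
5 rows, last: [np.float64(155.2), np.float64(-85.3), np.float64(-25.3)] -0.58
5 rows, last: [np.float64(176.6), np.float64(13.7), np.float64(-25.3)] -0.58
3 rows, last: [np.float64(84.1), np.float64(65.0), np.float64(-15.2)] -0.348
```

```bash
python3 steer.py '[[31,-17,-5,-0.116,1],[62,-34,-10,-0.232,1],[93,-51,-15,-0.348,1],[124,-68,-20,-0.464,1],[155,-85,-25,-0.58,1]]'
python3 steer.py '[[35,3,-5,-0.116,1],[70,6,-10,-0.232,1],[105,8,-15,-0.348,1],[140,11,-20,-0.464,1],[176,14,-25,-0.58,1]]'
python3 steer.py '[[28,22,-5,-0.116,1],[56,43,-10,-0.232,1],[84,65,-15,-0.348,1],[84,65,-15,-0.348,1]]'
python3 - <<'E'
from h import *
W=grab("wrist");cv2.imwrite("pics/w1.png",W["im"][:,:,::-1]);print(W["i"],env.state()["eef_pos"])
np.savez("w1.npz",**{k:W[k] for k in("im","d","R","o")})
E
```

```text
t: 0.62
eef_pos: [275.3, -488.9, 239.8]
tcp_rot: [-3.141, -0.0, 0.816]
ft_force: [0.9, 0.2, 0.0]
opening: 0.996
grip_force: 0.0
t: 1.03
eef_pos: [406.8, -371.0, 264.9]
tcp_rot: [3.142, 0.0, 1.396]
ft_force: [0.2, -0.9, 0.2]
opening: 1.0
grip_force: 0.0
t: 1.37
eef_pos: [488.3, -297.8, 280.4]
tcp_rot: [3.14, 0.0, 1.75]
ft_force: [-0.1, -0.6, 0.2]
opening: 0.998
grip_force: 0.0
{'vertical_fov': 65.70646984690485, 'cx': 324.7461922846001, 'cy': 201.672042228568, 'origin': array([ 473.45181847, -219.66517318,  450.71251465]), 'attitude': array([ 2.85687147e+00, -1.25905694e-03,  1.79040040e-01])} [ 486.60304282 -299.3436174   279.83791673]
```

View pics/w1.png

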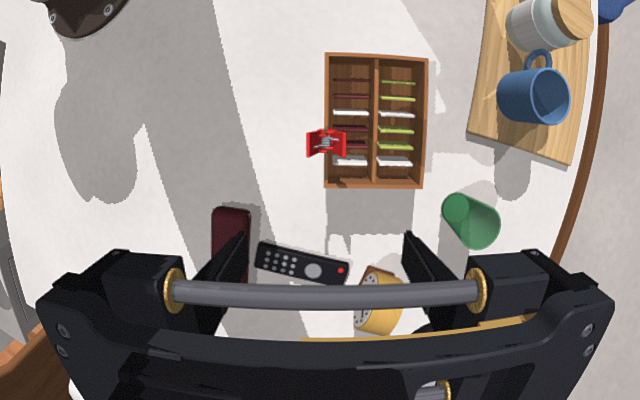

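Wrist view: clip seen from above with two red handles centred at (326,143) astride the caddy's left wall (x≈328); caddy (325–428, 53–188).

```bash
python3 - <<'E'
from h import *
np.set_printoptions(precision=1,suppress=True)
W=grab("wrist")
m=mask(W,(0,150,80),(7,255,255),(295,115,355,170))
m=cv2.morphologyEx(m.astype(np.uint8),3,np.ones((9,9)))>0
r=rect(m);print(m.sum(),r,r.mean(0)); print(plane(W,r,133))
p=cloud(W,m);print(np.percentile(p,[2,50,98],axis=0));h=p[p[:,2]>128];rr=cv2.minAreaRect(h[:,:2].astype(np.float32));print(len(h),rr,h.mean(0))
k=np.zeros((400,640),bool);k[45:195,318:435]=1
q=cloud(W,k);q=q[abs(q[:,2]-70)<3];print("rim",len(q),cv2.minAreaRect(q[:,:2].astype(np.float32)))
D=grab("side")  # two view: clip handle tops middle
mm=mask(D,(0,120,60),(8,255,255),(275,220,310,275));y,x=np.nonzero(mm);print(x.min(),x.max(),y.min(),y.max())
cv2.imwrite("pics/crop.png",cv2.resize(np.hstack([D["im"][205:305,260:360],W["im"][95:195,275:375]]),None,fx=4,fy=4,interpolation=2)[:,:,::-1])
E
python3 plan.py 505 275 290 1.641
```

```text
851 [[309. 127.]
 [348. 127.]
 [348. 155.]
 [309. 155.]] [328.5 141. ]
[[ 459.  -237.4  133. ]
 [ 498.  -230.5  133. ]
 [ 503.4 -258.9  133. ]
 [ 463.8 -265.9  133. ]]
[[ 461.9 -264.6    5.4]
 [ 484.  -249.8  113.2]
 [ 509.7 -236.3  135.8]]
248 ((480.87158203125, -250.37416076660156), (39.07289123535156, 24.764625549316406), 10.212850570678711) [ 482.5 -250.1  133.2]
rim 1956 ((537.3966674804688, -216.49423217773438), (133.96490478515625, 170.20779418945312), 9.936175346374512)
284 298 228 261
now [ 484.7 -301.2  279.4] 1.738
5 rows, last: [np.float64(176.5), np.float64(36.3), np.float64(-3.3)] 0.03
5 rows, last: [np.float64(177.5), np.float64(30.9), np.float64(-3.3)] 0.03
5 rows, last: [np.float64(178.4), np.float64(25.5), np.float64(-3.3)] 0.03
1 rows, last: [np.float64(35.8), np.float64(4.0), np.float64(-0.7)] 0.006
```

View pics/crop.png

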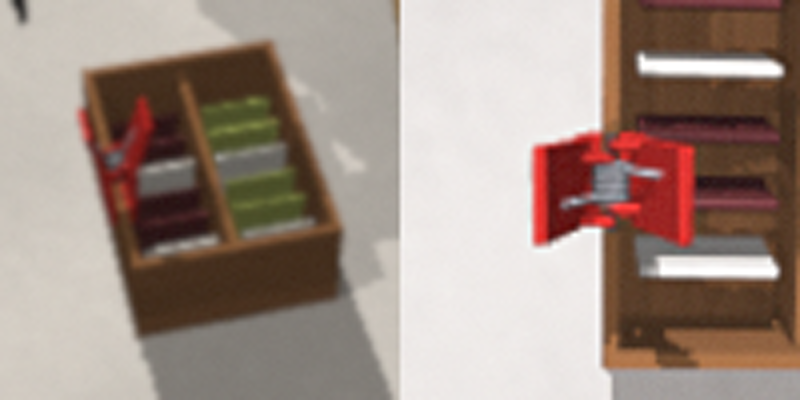

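Crop: in the side view the +x handle's top is at about (296,229.5); in the wrist view the handle's top edge runs from (347,132) to (347,156), pin coil at (328,141).

```bash
python3 - <<'E'
from h import *
W=grab("wrist");D=grab("side")
for b in((347.5,132),(347.5,144),(347.5,156)): print(tri(D,(296,229.5),W,b))
E
python3 steer.py '[[35,7,0,0,1],[70,14,0,0,1],[106,22,0,0,1],[141,29,0,0,1],[176,36,-3,0.03,1]]'
python3 steer.py '[[35,6,0,0,1],[71,12,0,0,1],[106,18,0,0,1],[142,25,0,0,1],[177,31,-3,0.03,1]]'
python3 steer.py '[[36,5,0,0,1],[71,10,0,0,1],[107,15,0,0,1],[143,20,0,0,1],[178,26,-3,0.03,1]]'
python3 steer.py '[[30,4,0,0,1],[30,4,0,0,1]]'
python3 - <<'E'
from h import *
W=grab("wrist");cv2.imwrite("pics/w2.png",W["im"][:,:,::-1]);print(env.state()["eef_pos"],env.state()["tcp_rot"])
E
```

```text
(array([ 498.86217611, -237.18939737,  135.56687926]), np.float64(4.769470359691637))
(array([ 499.34827519, -248.32750375,  147.09994239]), np.float64(3.4101317926454384))
(array([ 499.81295038, -258.75046562,  157.90440594]), np.float64(2.116775324483759))
t: 2.03
eef_pos: [489.9, -121.3, 282.2]
tcp_rot: [-3.141, -0.0, 1.706]
ft_force: [-0.1, -0.0, 1.0]
opening: 0.995
grip_force: 0.0
t: 2.45
eef_pos: [496.8, 58.3, 285.3]
tcp_rot: [-3.141, 0.0, 1.676]
ft_force: [0.7, 0.8, -0.1]
opening: 0.998
grip_force: 0.0
t: 2.87
eef_pos: [503.7, 238.1, 288.2]
tcp_rot: [-3.141, 0.0, 1.647]
ft_force: [1.5, -0.6, 0.3]
opening: 1.004
grip_force: 0.0
t: 3.03
eef_pos: [505.8, 270.7, 288.2]
tcp_rot: [3.142, -0.001, 1.649]
ft_force: [0.3, 0.3, 0.2]
opening: 1.001
grip_force: 0.0
[505.65874747 268.73493715 288.02976633] [-3.14099499e+00  2.18276556e-04  1.64940189e+00]
```

View pics/w2.png

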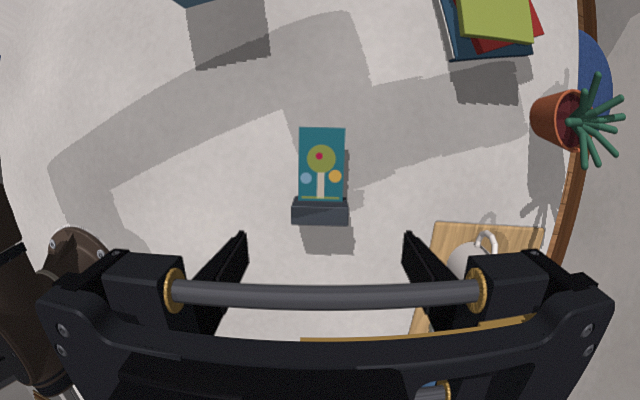

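Clip height is confirmed: the far end of the handle triangulates to z≈135.6. The wrist view shows the card at (298–346, 127–200) and the block at (291–349, 197–226). Now I'll measure it.

```bash
python3 - <<'E'
from h import *
np.set_printoptions(precision=1,suppress=True)
W,S=grab("wrist"),grab("scene")
k=np.zeros((400,640),np.uint8);k[120:205,285:360]=1
def card(c,b):
    m=mask(c,(85,90,40),(110,255,255),b); return cv2.morphologyEx(m.astype(np.uint8),3,np.ones((9,9)))>0
m=card(W,(285,120,360,205)); r=rect(m); print(r)
q=plane(W,r,30);print("corners z30",q)
p=cloud(W,m);print("cloud",np.median(p,0),cv2.minAreaRect(p[:,:2].astype(np.float32)))
b=mask(W,(0,0,0),(180,140,110),(285,195,355,232));p=cloud(W,b);p=p[p[:,2]>50];print("block top",len(p),np.median(p[:,2]),cv2.minAreaRect(p[:,:2].astype(np.float32)))
# two-view: far corners
ms=card(S,(400,175,475,220));rs=rect(ms);print(rs)
for cs in rs[np.argsort(-rs[:,0])[:2]]:
    print([ (t[0].round(1),round(t[1],1)) for t in (tri(S,cs,W,cw) for cw in r[np.argsort(r[:,1])[:2]])])
E
```

```text
[[297.9 198.9]
 [299.5 124.9]
 [344.8 125.9]
 [343.2 199.9]]
corners z30 [[469.6 224.1  30. ]
 [465.3 329.7  30. ]
 [527.4 333.1  30. ]
 [534.7 227.8  30. ]]
cloud [497.4 275.   30.3] ((499.29156494140625, 278.7958679199219), (65.90847778320312, 105.76097869873047), 3.6551430225372314)
block top 1151 56.10229768451819 ((502.5107421875, 212.938232421875), (79.7374267578125, 28.42422103881836), 3.027388095855713)
[[417.9 188.6]
 [455.1 186.3]
 [456.1 202.9]
 [419.  205.3]]
[(array([470.4, 342.4, -28.5]), np.float64(36.1)), (array([527.8, 332.6,  21.8]), np.float64(0.6))]
[(array([469.1, 335.5,  34.3]), np.float64(13.2)), (array([520.2, 326.9,  77.5]), np.float64(17.7))]
```

```bash
python3 plan.py 498.3 293.5 10 1.633; python3 - <<'E'
import numpy as np
t=np.radians(np.arange(0,91,4.5));h=95*np.cos(t)-28*np.sin(t);z=95*np.sin(t)+28*np.cos(t)
for i in range(0,20,5): print([[round(h[i+j]-h[i]),0,-round(z[i+j]-z[i]),0,0] for j in range(1,6)])
E
```

```text
now [505.7 266.8 288.3] 1.648
5 rows, last: [np.float64(17.0), np.float64(-3.3), np.float64(173.9)] 0.009
3 rows, last: [np.float64(10.2), np.float64(-2.1), np.float64(104.3)] 0.006
[[-2, 0, -7, 0, 0], [-6, 0, -15, 0, 0], [-9, 0, -21, 0, 0], [-13, 0, -28, 0, 0], [-18, 0, -34, 0, 0]]
[[-5, 0, -6, 0, 0], [-11, 0, -11, 0, 0], [-17, 0, -16, 0, 0], [-23, 0, -21, 0, 0], [-30, 0, -25, 0, 0]]
[[-7, 0, -3, 0, 0], [-14, 0, -6, 0, 0], [-22, 0, -9, 0, 0], [-29, 0, -10, 0, 0], [-37, 0, -12, 0, 0]]
[[-8, 0, -1, 0, 0], [-16, 0, 0, 0, 0], [-23, 0, 0, 0, 0], [-31, 0, 2, 0, 0], [-38, 0, 3, 0, 0]]
```

```bash
python3 steer.py '[[17,-3,35,0.009,1],[17,-3,70,0.009,1],[17,-3,105,0.009,1],[17,-3,140,0.009,1],[17,-3,174,0.009,1]]'
python3 steer.py '[[10,-2,34,0.006,1],[10,-2,68,0.006,1],[10,-2,95,0.006,1],[10,-2,104,0.006,1],[10,-2,104,0.006,1]]'
python3 plan.py 498.3 293.5 10 1.633
python3 steer.py '[[0,0,0,0,0.5],[0,0,0,0,0.5],[0,0,0,0,0.5],[0,0,0,0,0.5],[0,0,0,0,0.5]]'
```

```text
t: 3.6
eef_pos: [501.5, 282.6, 113.4]
tcp_rot: [3.141, 0.0, 1.637]
ft_force: [1.2, 0.2, -0.5]
opening: 1.0
grip_force: 0.0
t: 4.02
eef_pos: [498.1, 292.5, 9.0]
tcp_rot: [-3.138, 0.001, 1.632]
ft_force: [0.1, -0.3, -0.5]
opening: 1.0
grip_force: 0.0
now [498.1 292.5   9. ] 1.632
1 rows, last: [np.float64(0.9), np.float64(0.3), np.float64(-1.0)] -0.001
t: 4.43
eef_pos: [499.0, 294.5, 11.6]
tcp_rot: [3.14, -0.0, 1.634]
ft_force: [0.0, -0.6, -0.2]
opening: 0.706
grip_force: 0.0
```

```bash
python3 steer.py '[[0,0,0,0,0],[0,0,0,0,0],[0,0,0,0,0],[0,0,0,0,0],[0,0,0,0,0]]'
python3 steer.py '[[-2,0,-8,0,0],[-6,0,-16,0,0],[-9,0,-22,0,0],[-13,0,-29,0,0],[-18,0,-35,0,0]]'
python3 - <<'E'
from h import *
S=grab("scene");D=grab("side")
cv2.imwrite("pics/tip.png",cv2.resize(np.hstack([S["im"][110:230,360:500],D["im"][70:190,230:370]]),None,fx=2.8,fy=2.8)[:,:,::-1])
E
```

```text
t: 4.85
eef_pos: [498.8, 294.7, 10.8]
tcp_rot: [3.141, -0.0, 1.634]
ft_force: [0.1, 3.1, 4.0]
opening: 0.668
grip_force: 30.0
t: 5.27
eef_pos: [499.7, 275.9, 46.4]
tcp_rot: [3.141, 0.0, 1.634]
ft_force: [0.0, 0.0, -2.7]
opening: 0.672
grip_force: 30.0
```

View pics/tip.png

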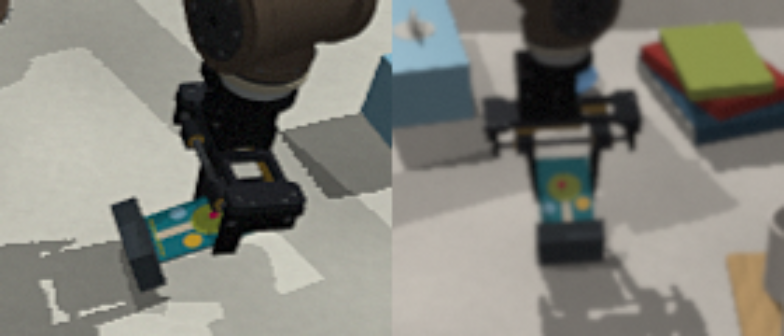

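The card is held by its edges (scene crop about (190,230)) and tilting about the block's edge as planned.

```bash
python3 steer.py '[[-5,0,-6,0,0],[-11,0,-11,0,0],[-17,0,-16,0,0],[-23,0,-21,0,0],[-30,0,-25,0,0]]'
python3 steer.py '[[-7,0,-3,0,0],[-14,0,-6,0,0],[-22,0,-9,0,0],[-29,0,-10,0,0],[-37,0,-12,0,0]]'
python3 steer.py '[[-8,0,-1,0,0],[-16,0,0,0,0],[-23,0,1,0,0],[-31,0,2,0,0],[-38,0,3,0,0]]'
python3 - <<'E'
from h import *
S=grab("scene");D=grab("side")
cv2.imwrite("pics/up.png",cv2.resize(np.hstack([S["im"][90:230,340:480],D["im"][70:210,230:370]]),None,fx=2.8,fy=2.8)[:,:,::-1])
E
```

```text
t: 5.78
eef_pos: [501.6, 245.8, 71.1]
tcp_rot: [3.141, 0.0, 1.634]
ft_force: [-0.1, 0.4, -4.6]
opening: 0.668
grip_force: 30.0
t: 6.2
eef_pos: [503.9, 208.7, 82.6]
tcp_rot: [-3.141, 0.0, 1.634]
ft_force: [0.6, 0.4, -3.6]
opening: 0.67
grip_force: 30.0
t: 6.62
eef_pos: [506.3, 170.7, 79.3]
tcp_rot: [-3.141, 0.0, 1.634]
ft_force: [-0.6, -0.2, -4.1]
opening: 0.667
grip_force: 30.0
```

View pics/up.png

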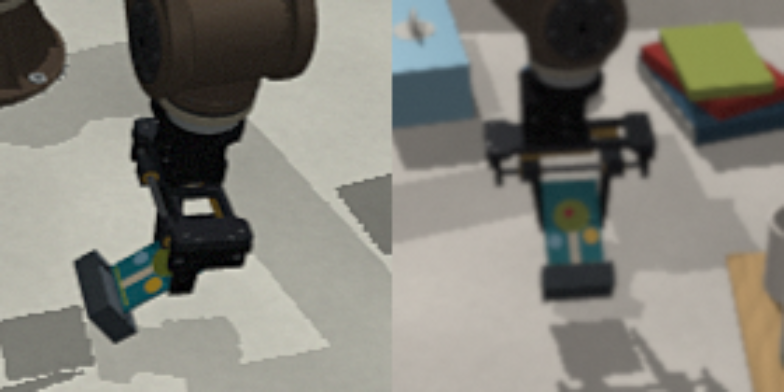

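The block hangs clear of the table, stuck at a tilt by pad friction; measuring the tilt before continuing.

```bash
cat > tilt.py <<'E'
from h import *
np.set_printoptions(precision=2,suppress=True)
for n,b in(("side",(270,125,320,170)),("scene",(355,165,420,215))):
    c=grab(n);m=mask(c,(85,90,40),(105,255,255),b);p=cloud(c,m);p=p[p[:,2]<130]
    x=p-np.median(p,0);keep=np.linalg.norm(x,axis=1)<60;x=x[keep]
    for _ in range(4):
        nrm=np.linalg.svd(x-x.mean(0))[2][2];r=abs((x-x.mean(0))@nrm);x=x[r<max(3,2*r.std())]
    print(n,len(x),"median",np.median(p,0),"normal",nrm*np.sign(nrm[2]),"theta deg",np.degrees(np.arccos(abs(nrm[2]))))
E
python3 tilt.py
```

```text
side 182 median [497.25 179.04 101.78] normal [ 0.05 -0.58  0.81] theta deg 35.76815124785849
scene 87 median [532.78 134.67  67.96] normal [-0.02 -0.57  0.82] theta deg 34.84080670626659
```

```bash
python3 steer.py '[[0,0,-41,0,0],[0,0,-70,0,0],[0,0,-88,0,0],[0,0,-96,0,0],[0,0,-100,0,0]]'
sed -i 's/125,320,170/60,330,175/;s/355,165,420,215/340,80,430,215/;s/<130/<330/' tilt.py; python3 tilt.py
python3 steer.py '[[0,0,12,0,0],[0,0,34,0,0],[0,0,66,0,0],[0,0,100,0,0],[0,0,100,0,0]]'
python3 tilt.py
```

```text
t: 7.23
eef_pos: [506.4, 172.0, 180.6]
tcp_rot: [3.14, -0.0, 1.634]
ft_force: [-0.3, 0.2, -4.7]
opening: 0.667
grip_force: 30.0
side 212 median [497.88 183.95 206.26] normal [ 0.07 -0.79  0.61] theta deg 52.400926088901876
scene 97 median [488.05 148.73 165.01] normal [ 0.03 -0.8   0.6 ] theta deg 53.04570433648925
t: 7.75
eef_pos: [504.3, 171.2, 74.0]
tcp_rot: [-3.135, 0.001, 1.634]
ft_force: [-0.7, 0.3, -3.8]
opening: 0.668
grip_force: 29.9
side 167 median [497.4  183.25 105.04] normal [ 0.04 -0.8   0.6 ] theta deg 52.84236823230468
scene 65 median [488.5  147.87  62.81] normal [ 0.02 -0.79  0.61] theta deg 52.11591597861336
```

```bash
python3 steer.py '[[0,0,-41.7,0,0],[0,0,-75,0,0],[0,0,-95,0,0],[0,0,-104,0,0],[0,0,-108,0,0]]'
python3 steer.py '[[0,0,15,0,0],[0,0,40,0,0],[0,0,80,0,0],[0,0,80,0,0],[0,0,80,0,0]]'
python3 steer.py '[[0,0,-41.7,0,0],[0,0,-75,0,0],[0,0,-95,0,0],[0,0,-104,0,0],[0,0,-108,0,0]]'
python3 tilt.py
```

```text
t: 8.27
eef_pos: [506.5, 171.7, 189.6]
tcp_rot: [3.139, -0.0, 1.634]
ft_force: [-0.7, -0.4, -4.9]
opening: 0.666
grip_force: 30.0
t: 8.68
eef_pos: [505.0, 171.3, 106.1]
tcp_rot: [-3.136, 0.001, 1.634]
ft_force: [0.5, 0.2, -4.2]
opening: 0.67
grip_force: 30.0
t: 9.1
eef_pos: [506.7, 171.7, 218.4]
tcp_rot: [3.138, -0.0, 1.634]
ft_force: [0.2, -0.1, -4.0]
opening: 0.667
grip_force: 30.0
side 227 median [498.5  181.97 249.81] normal [ 0.02 -0.86  0.5 ] theta deg 59.73420398031783
scene 82 median [528.6  150.39 193.13] normal [ 0.06 -0.86  0.51] theta deg 59.069986696184834
```

```bash
python3 steer.py '[[0,0,20,0,0],[0,0,50,0,0],[0,0,85,0,0],[0,0,115,0,0],[0,0,130,0,0]]'
python3 steer.py '[[0,0,3,0,0],[0,0,6,0,0],[0,0,9,0,0],[0,0,9,0,0]]'; python3 tilt.py
```

```text
t: 9.62
eef_pos: [504.1, 171.1, 81.1]
tcp_rot: [-3.135, 0.001, 1.634]
ft_force: [0.7, -0.0, -4.9]
opening: 0.667
grip_force: 30.0
t: 9.95
eef_pos: [506.5, 171.8, 77.3]
tcp_rot: [3.141, -0.0, 1.634]
ft_force: [-0.7, -0.2, -3.3]
opening: 0.669
grip_force: 30.0
side 187 median [497.73 181.85 110.42] normal [ 0.03 -0.87  0.5 ] theta deg 60.205766666128206
scene 60 median [532.17 151.24  53.34] normal [ 0.04 -0.87  0.49] theta deg 60.77093940684808
```

Near touchdown (some weight off). Now the rest of the arc, pressing lightly.

```bash
python3 steer.py '[[0,0,1,0,0],[0,0,2,0,0],[-6,0,2,0,0],[-12,0,1,0,0],[-18,0,0,0,0]]'
python3 steer.py '[[-6,0,0,0,0],[-12,0,0,0,0],[-18,0,1,0,0],[-26,0,2,0,0],[-34,0,3,0,0]]';python3 tilt.py
```

```text
t: 10.47
eef_pos: [508.2, 154.0, 78.0]
tcp_rot: [3.138, -0.001, 1.634]
ft_force: [0.4, 0.6, -3.3]
opening: 0.669
grip_force: 30.0
t: 10.88
eef_pos: [510.2, 119.4, 74.3]
tcp_rot: [3.14, -0.0, 1.634]
ft_force: [0.8, 2.6, 1.0]
opening: 0.671
grip_force: 30.0
side 184 median [500.06 128.52 110.97] normal [ 0.05 -0.99  0.12] theta deg 83.34415091555128
scene 31 median [542.4  123.07  45.93] normal [ 0.12 -0.99  0.11] theta deg 83.43829033150911
```

```bash
python3 steer.py '[[-5,0,1,0,0],[-10,0,1,0,0],[-12,0,1,0,0]]'; python3 tilt.py
python3 steer.py '[[0,0,0,0,0.75],[0,0,0,0,0.8],[0,0,0,0,1],[0,0,0,0,1],[0,0,0,0,1]]'
python3 steer.py '[[0,0,0,0,1],[0,0,0,0,1],[0,0,-20,0,1],[0,0,-60,0,1],[0,0,-100,0,1]]';python3 tilt.py
```

```text
t: 11.23
eef_pos: [510.7, 107.3, 72.8]
tcp_rot: [3.141, -0.0, 1.633]
ft_force: [-0.6, 2.5, 3.0]
opening: 0.665
grip_force: 29.9
side 184 median [500.29 116.46 111.23] normal [ 0.06 -1.    0.04] theta deg 87.70290709935813
scene 30 median [542.63 115.41  47.58] normal [ 0.1  -0.99  0.08] theta deg 85.30679489129264
t: 11.75
eef_pos: [510.2, 107.7, 72.4]
tcp_rot: [-3.141, 0.0, 1.634]
ft_force: [0.1, -0.9, -0.3]
opening: 0.95
grip_force: 0.0
t: 12.17
eef_pos: [509.5, 107.6, 173.0]
tcp_rot: [-3.138, 0.0, 1.634]
ft_force: [1.5, 0.6, -0.2]
opening: 1.001
grip_force: 0.0
side 156 median [500.88 111.07 111.33] normal [ 0.05 -1.    0.01] theta deg 89.4631398375554
scene 102 median [531.18 112.16 107.07] normal [-0.07  1.    0.  ] theta deg 89.73006798216332
```

```bash
python3 steer.py '[[-14,0,-35,0,1],[-28,0,-70,0,1],[-42,0,-105,0,1],[-58,0,-115,0,1],[-58,0,-115,0,1]]'
python3 steer.py '[[0,0,0,0,1],[0,0,0,0,1]]'
cat > top.py <<'E'
from h import *
np.set_printoptions(precision=1,suppress=True)
import sys
C=[]
for n in sys.argv[1:]:
    c=grab(n);C.append(c);k=np.ones((400,640),bool)
    p=cloud(c,k);k2=(abs(p[:,0]-505)<70)&(abs(p[:,1]-110)<60)
    hi=p[k2&(p[:,2]>120)&(p[:,2]<140)]
    print(n,len(hi),np.percentile(hi,[2,50,98],axis=0),cv2.minAreaRect(hi[:,:2].astype(np.float32)))
    b=p[k2&(abs(p[:,2]-28)<3)]; print(" block",len(b),cv2.minAreaRect(b[:,:2].astype(np.float32)))
E
python3 top.py wrist side scene
python3 - <<'E'
from h import *
W,S,D=grab("wrist"),grab("scene"),grab("side")
cv2.imwrite("pics/std.png",cv2.resize(np.hstack([W["im"][150:290,240:400],S["im"][120:260,320:480],D["im"][90:230,220:380]]),None,fx=1.65,fy=1.65,interpolation=2)[:,:,::-1])
E
python3 plan.py 481 -250 200 1.745
```

```text
t: 12.68
eef_pos: [514.9, 48.1, 290.2]
tcp_rot: [3.137, 0.001, 1.632]
ft_force: [0.5, -0.4, -0.4]
opening: 0.998
grip_force: 0.0
t: 12.85
eef_pos: [513.4, 50.2, 286.3]
tcp_rot: [-3.14, -0.0, 1.633]
ft_force: [-0.4, 0.6, -0.2]
opening: 1.002
grip_force: 0.0
wrist 307 [[478.9 110.  127.4]
 [509.7 113.6 134. ]
 [539.9 117.3 135.6]] ((509.3727722167969, 113.48595428466797), (63.49247741699219, 4.353435516357422), 3.808666229248047)
 block 1949 ((509.4678039550781, 113.81027221679688), (81.59745025634766, 55.884212493896484), 3.590186834335327)
side 97 [[480.9 107.1 120.3]
 [510.9 111.5 127.8]
 [540.8 116.7 135. ]] ((511.0465393066406, 109.83451080322266), (60.52727127075195, 12.433351516723633), 4.122586250305176)
 block 184 ((510.6297912597656, 109.98469543457031), (79.91023254394531, 61.122100830078125), 3.9914636611938477)
scene 54 [[483.2 109.1 120.6]
 [516.  111.8 131.4]
 [544.7 115.9 134.7]] ((513.1204223632812, 112.51625061035156), (64.81614685058594, 4.776094436645508), 3.56695556640625)
 block 285 ((513.5016479492188, 112.39682006835938), (82.1777572631836, 56.54495620727539), 5.60172700881958)
now [513.9  50.3 287. ] 1.634
5 rows, last: [np.float64(-165.3), np.float64(-28.8), np.float64(48.3)] -0.061
4 rows, last: [np.float64(-130.6), np.float64(-31.1), np.float64(38.7)] -0.049
```

View pics/std.png

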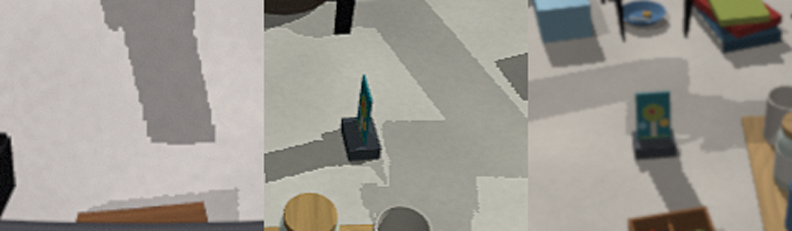

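The card stands upright (seen in scene and side crops at (362,125) and (655,125)). Now to the clip.

```bash
python3 steer.py '[[-33,-6,0,-0.012,1],[-66,-12,5,-0.024,1],[-99,-17,15,-0.036,1],[-132,-23,30,-0.048,1],[-165,-29,48,-0.06,1]]'
python3 steer.py '[[-33,-8,9,-0.012,1],[-66,-16,18,-0.024,1],[-98,-24,28,-0.036,1],[-130,-31,39,-0.05,1],[-130,-31,39,-0.05,1]]'
python3 plan.py 481 -250 108 1.745
python3 - <<'E'
from h import *
np.set_printoptions(precision=1,suppress=True)
for n in("wrist","side","scene"):
    c=grab(n);p=cloud(c,np.ones((400,640),bool));k=(abs(p[:,0]-481)<28)&(abs(p[:,1]+250)<20)&(p[:,2]>122)&(p[:,2]<140);h=p[k]
    print(n,len(h),len(h) and (cv2.minAreaRect(h[:,:2].astype(np.float32)),h[:,2].max()))
E
```

```text
t: 13.57
eef_pos: [495.4, -118.0, 239.6]
tcp_rot: [3.14, 0.001, 1.695]
ft_force: [1.3, 0.0, -0.1]
opening: 1.0
grip_force: 0.0
t: 13.98
eef_pos: [479.7, -253.5, 198.4]
tcp_rot: [-3.14, -0.001, 1.742]
ft_force: [0.0, 1.2, -0.7]
opening: 1.0
grip_force: 0.0
now [ 479.7 -253.5  198.4] 1.742
3 rows, last: [np.float64(3.3), np.float64(1.9), np.float64(90.4)] -0.003
wrist 617 (((480.9329528808594, -250.10943603515625), (41.36332702636719, 25.89032745361328), 9.9307861328125), np.float64(137.30335043704162))
side 56 (((481.7430114746094, -250.72390747070312), (40.39120101928711, 28.763687133789062), 9.395788192749023), np.float64(136.12035624984333))
scene 81 (((483.89959716796875, -250.98159790039062), (43.867286682128906, 25.712419509887695), 9.976428031921387), np.float64(136.12617915007752))
```

```bash
python3 steer.py '[[2,1,30,-0.003,1],[3,2,60,-0.003,1],[3,2,85,-0.003,1],[3,2,90,-0.003,1],[3,2,90,-0.003,1]]'
python3 steer.py '[[0,0,0,0,0.6],[0,0,0,0,0.4],[0,0,0,0,0.3],[0,0,0,0,0.2],[0,0,0,0,0.1]]'
python3 steer.py '[[0,0,0,0,0.0],[0,0,0,0,0],[0,0,0,0,0],[0,0,0,0,0],[0,0,0,0,0]]'
python3 steer.py '[[0,0,0,0,0],[0,0,0,0,0]]'
```

```text
t: 14.55
eef_pos: [482.0, -244.9, 110.0]
tcp_rot: [-3.14, -0.002, 1.748]
ft_force: [-0.2, -0.4, -0.0]
opening: 0.999
grip_force: 0.0
t: 14.97
eef_pos: [482.3, -246.3, 111.4]
tcp_rot: [3.141, 0.001, 1.747]
ft_force: [-0.1, -0.3, 0.4]
opening: 0.702
grip_force: 0.0
t: 15.38
eef_pos: [482.0, -246.2, 110.6]
tcp_rot: [-3.141, -0.0, 1.747]
ft_force: [0.3, -0.2, -0.5]
opening: 0.355
grip_force: 4.8
t: 15.55
eef_pos: [482.0, -246.2, 110.6]
tcp_rot: [-3.141, -0.0, 1.747]
ft_force: [0.8, 0.6, -1.0]
opening: 0.217
grip_force: 17.4
```

```bash
python3 steer.py '[[0,0,-6,0,0],[0,0,-14,0,0],[0,0,-24,0,0],[0,0,-36,0,0],[0,0,-50,0,0]]'
python3 steer.py '[[0,0,-20,0,0],[0,0,-50,0,0],[0,0,-80,0,0],[0,0,-90,0,0],[0,0,-90,0,0]]'
python3 - <<'E'
from h import *
np.set_printoptions(precision=1,suppress=True)
W,S,D=grab("wrist"),grab("scene"),grab("side")
cv2.imwrite("pics/lift.png",cv2.resize(np.hstack([S["im"][100:240,180:340],D["im"][140:280,220:380],W["im"][180:320,245:405]]),None,fx=1.65,fy=1.65,interpolation=2)[:,:,::-1])
E
python3 plan.py 514 -20 250 1.745
```

```text
t: 15.97
eef_pos: [482.0, -246.2, 161.9]
tcp_rot: [3.141, 0.0, 1.747]
ft_force: [0.1, 0.0, -0.4]
opening: 0.217
grip_force: 30.0
t: 16.38
eef_pos: [482.8, -246.6, 254.0]
tcp_rot: [3.137, 0.004, 1.747]
ft_force: [0.2, 0.4, -0.0]
opening: 0.216
grip_force: 30.0
now [ 481.6 -245.9  249.7] 1.747
5 rows, last: [np.float64(154.8), np.float64(51.1), np.float64(-0.2)] 0.001
2 rows, last: [np.float64(61.9), np.float64(20.3), np.float64(-0.1)] 0.001
```

View pics/lift.png

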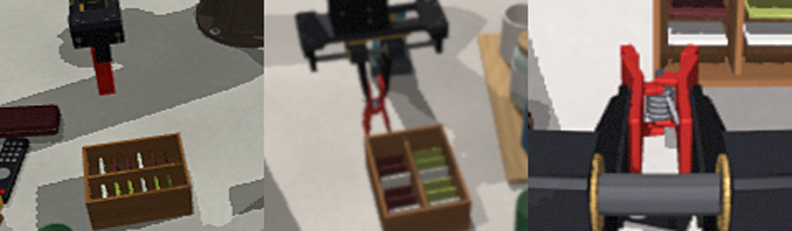

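Lift view: clip in the fingers, jaws wide open, clear of the caddy. Measuring it in the tool frame while rotating toward the card.

```bash
cat > clip.py <<'E'
from h import *
np.set_printoptions(precision=1,suppress=True)
s=env.state();T=np.array(s["eef_pos"]);a=s["tcp_rot"][2]
X=np.array([np.cos(a),np.sin(a),0]);Y=np.array([np.sin(a),-np.cos(a),0]);print("tcp",T,a)
for n in("wrist","side","scene"):
    c=grab(n);hsv=cv2.cvtColor(c["im"],cv2.COLOR_RGB2HSV);m=((hsv[:,:,0]<8)|(hsv[:,:,0]>174))&(hsv[:,:,1]>140)&(hsv[:,:,2]>50)
    p=cloud(c,m)-T;q=np.c_[p@X,p@Y,p[:,2]];q=q[(np.linalg.norm(q[:,:2],axis=1)<45)&(q[:,2]>-90)&(q[:,2]<60)]
    print(n,len(q))
    for lo,hi in((-70,-50),(-50,-30),(-30,-10),(-10,10),(10,40)):
        b=q[(q[:,2]>lo)&(q[:,2]<=hi)]
        if len(b)>4: print("  z",lo,hi,len(b),"x",np.percentile(b[:,0],[3,50,97]),"y",np.percentile(b[:,1],[3,50,97]),"zmin",b[:,2].min())
E
python3 clip.py; python3 plan.py 511 90 260 3.206
```

```text
tcp [ 481.6 -245.9  249.7] 1.7467781522097174
wrist 1737
  z -70 -50 43 x [6.  8.5 9.4] y [-17.8  10.9  17.2] zmin -56.351747601734814
  z -50 -30 221 x [-0.6  8.3  9.2] y [-16.9   9.8  16.2] zmin -49.9015441330894
  z -30 -10 556 x [-14.8   5.7   9.1] y [-14.   -1.   11.7] zmin -29.708921641272127
  z -10 10 236 x [-7.2  8.7 12.1] y [-12.   -7.2   9.8] zmin -9.931716063902712
  z 10 40 681 x [-9.9  2.   9.1] y [-10.5   5.7   9.8] zmin 10.018152343690701
side 146
  z -50 -30 25 x [-18.4 -15.8  -4. ] y [-16.6 -14.   13.1] zmin -46.98849055094627
  z -30 -10 50 x [-18.2 -14.6  -4.3] y [-13.4  -4.3  10.1] zmin -29.575798425051858
  z -10 10 23 x [-19.2 -16.3  -7.9] y [-10.2   6.7  10.8] zmin -8.635577158707065
  z 10 40 45 x [-18.  -11.2   5.7] y [-10.2   9.3  13.4] zmin 10.706962356019517
scene 198
  z -70 -50 28 x [-15.9  -5.5   4.9] y [13.7 18.4 22.1] zmin -59.63071330981052
  z -50 -30 61 x [-16.3  -5.9   5.5] y [12.7 17.4 20.9] zmin -49.98719142914058
  z -30 -10 71 x [-17.1  -5.8   5.8] y [11.3 13.5 17.8] zmin -29.83493261434569
  z -10 10 27 x [-17.2 -10.8   4.4] y [10.6 13.1 15.3] zmin -9.853138002110882
  z 10 40 11 x [-17.5 -15.5 -13.4] y [10.  11.4 15.3] zmin 10.183070765498428
now [ 481.7 -246.   249.3] 1.747
5 rows, last: [np.float64(125.2), np.float64(33.7), np.float64(-4.1)] -0.561
5 rows, last: [np.float64(88.1), np.float64(95.2), np.float64(-4.1)] -0.561
3 rows, last: [np.float64(14.3), np.float64(76.5), np.float64(-2.5)] -0.337
```

```bash
python3 steer.py '[[25,7,-1,-0.112,0],[50,14,-2,-0.224,0],[75,20,-2,-0.336,0],[100,27,-3,-0.45,0],[125,34,-4,-0.56,0]]'
python3 steer.py '[[18,19,-1,-0.112,0],[35,38,-2,-0.224,0],[53,57,-2,-0.336,0],[70,76,-3,-0.45,0],[88,95,-4,-0.56,0]]'
python3 steer.py '[[5,25,-1,-0.112,0],[10,50,-2,-0.224,0],[14,70,-2,-0.337,0],[14,76,-2,-0.337,0],[14,76,-2,-0.337,0]]'
python3 clip.py; python3 top.py scene side; python3 plan.py 506.5 112.5 215 3.206
```

```text
t: 17.1
eef_pos: [493.4, -115.9, 253.7]
tcp_rot: [-3.141, -0.001, 2.312]
ft_force: [0.7, -0.8, -0.8]
opening: 0.217
grip_force: 30.0
t: 17.52
eef_pos: [504.8, 13.1, 257.8]
tcp_rot: [-3.141, -0.001, 2.872]
ft_force: [0.2, 0.1, 1.2]
opening: 0.214
grip_force: 30.0
t: 17.93
eef_pos: [512.1, 89.8, 259.8]
tcp_rot: [-3.142, -0.001, -3.08]
ft_force: [0.2, 0.4, -0.8]
opening: 0.216
grip_force: 30.0
tcp [512.1  89.8 259.8] -3.079869752166771
wrist 1663
  z -70 -50 42 x [6.8 8.9 9.7] y [-17.1  13.1  17.1] zmin -56.77151025592366
  z -50 -30 212 x [-0.5  8.8  9.6] y [-16.2   9.9  16.3] zmin -49.895745150934516
  z -30 -10 514 x [-14.3   6.    9.6] y [-13.4  -1.   12.6] zmin -29.921157387833944
  z -10 10 233 x [-7.   8.9 12.2] y [-10.4   6.3  11.6] zmin -9.93637806440961
  z 10 40 662 x [-10.    2.2   9.4] y [-9.9  6.3 10.2] zmin 10.04472914496489
side 139
  z -70 -50 13 x [-13.8  -3.9   2.2] y [-21.  -17.5 -14.7] zmin -55.4695207835224
  z -50 -30 52 x [-15.   -6.2   4.8] y [-21.  -16.2 -12.6] zmin -49.52419178094783
  z -30 -10 47 x [-13.   -4.5   3.9] y [-17.2 -12.8  -7.9] zmin -29.734571368
[... 564 characters left out ...]
min 10.261416329989515
scene 53 [[480.8 109.  121.4]
 [516.1 112.  131.4]
 [544.2 115.7 135.2]] ((512.1536865234375, 111.88275909423828), (66.95364379882812, 5.486487865447998), 2.530644655227661)
 block 279 ((513.817138671875, 111.91720581054688), (80.5359115600586, 55.80794143676758), 3.7201244831085205)
side 97 [[480.9 106.1 120.9]
 [510.8 110.8 128.6]
 [540.8 118.4 135. ]] ((511.42449951171875, 111.55793762207031), (61.417110443115234, 13.739770889282227), 6.315000534057617)
 block 165 ((511.252685546875, 111.1142807006836), (80.42369842529297, 57.813724517822266), 5.762020587921143)
now [512.1  87.8 260.4] -3.082
2 rows, last: [np.float64(4.1), np.float64(25.0), np.float64(45.4)] -0.005
```

```bash
python3 steer.py '[[2,10,10,-0.005,0],[4,20,25,-0.005,0],[4,25,40,-0.005,0],[4,25,45,-0.005,0],[4,25,45,-0.005,0]]'
python3 clip.py | grep -v "z 10\|z -10"; python3 top.py wrist scene; python3 plan.py 506.5 112.5 179 3.206
```

```text
t: 18.6
eef_pos: [505.9, 113.5, 214.2]
tcp_rot: [-3.141, -0.003, -3.074]
ft_force: [-0.5, 0.2, -1.2]
opening: 0.215
grip_force: 30.0
tcp [505.9 113.5 214.2] -3.074434595291831
wrist 1679
  z -70 -50 55 x [6.  9.1 9.9] y [-18.1 -12.4  17.2] zmin -57.73263854676128
  z -50 -30 226 x [-0.5  8.9  9.6] y [-16.2   9.5  16.3] zmin -49.845692700271485
  z -30 -10 514 x [-14.3   5.7   9.5] y [-13.3  -0.9  13. ] zmin -29.983487426489916
side 125
  z -70 -50 5 x [-12.   -3.9   1.6] y [-19.3 -17.5 -17. ] zmin -52.42057874951365
  z -50 -30 43 x [-13.4  -4.6   4.4] y [-21.1 -16.8 -12.7] zmin -49.80231081969748
  z -30 -10 47 x [-14.1  -5.3   3.8] y [-16.2 -11.6  -6.1] zmin -29.966773421919925
scene 187
  z -70 -50 13 x [-20.8 -12.9   1.3] y [-19.7 -18.3  11.3] zmin -55.56964162406598
  z -50 -30 48 x [-23.  -13.7   2.4] y [-18.2 -15.4  11.6] zmin -49.56668905586946
  z -30 -10 57 x [-21.7 -14.3   0.9] y [-15.2  -7.1   7.9] zmin -28.814342717620434
wrist 246 [[477.6 110.2 125.8]
 [496.7 113.  134.2]
 [517.7 115.8 135.4]] ((497.5924377441406, 113.02823638916016), (41.287227630615234, 3.4682881832122803), 3.810898542404175)
 block 2582 ((509.3999328613281, 113.7177963256836), (79.54314422607422, 55.93584442138672), 4.1878228187561035)
scene 47 [[492.1 109.5 120.5]
 [523.3 112.2 130.9]
 [544.2 115.9 135.3]] ((517.25048828125, 112.5333023071289), (56.14107894897461, 4.5318098068237305), 4.363511085510254)
 block 278 ((514.2238159179688, 112.16608428955078), (81.02111053466797, 55.71604919433594), 2.824093818664551)
now [506.9 113.3 216.3] -3.075
1 rows, last: [np.float64(0.5), np.float64(-0.8), np.float64(37.3)] 0.002
```

Card middle y≈112.9, clip centred on it; lowering straight down.

```bash
python3 steer.py '[[0,0,6,0,0],[0,0,14,0,0],[0,0,22,0,0],[0,0,30,0,0],[0,0,36,0,0]]'
python3 steer.py '[[0,0,1,0,0],[0,0,1,0,0],[0,0,1,0,0],[0,0,1,0,0]]'
python3 clip.py | grep "tcp\|wrist\|side\|scene\|-70\|-50"; python3 top.py wrist scene side
python3 - <<'E'
from h import *
W,S,D=grab("wrist"),grab("scene"),grab("side")
cv2.imwrite("pics/fin.png",cv2.resize(np.hstack([S["im"][110:230,320:440],D["im"][80:200,230:350],W["im"][150:270,265:385]]),None,fx=2.2,fy=2.2,interpolation=2)[:,:,::-1])
E
```

```text
t: 19.27
eef_pos: [506.3, 113.4, 178.3]
tcp_rot: [-3.141, -0.001, -3.074]
ft_force: [0.6, 0.8, 0.0]
opening: 0.217
grip_force: 30.0
t: 19.6
eef_pos: [506.8, 113.5, 178.9]
tcp_rot: [-3.141, 0.001, -3.074]
ft_force: [0.7, -0.2, 0.4]
opening: 0.218
grip_force: 30.0
tcp [506.8 113.5 178.9] -3.0743403030267573
wrist 1733
  z -70 -50 72 x [-0.7  8.7  9.7] y [-18.4 -13.2  17.9] zmin -58.77024234100412
  z -50 -30 235 x [-0.6  8.6  9.5] y [-16.2   9.9  16.9] zmin -49.991964161634286
side 130
  z -70 -50 19 x [-17.3  -5.2   6.3] y [-20.3 -17.5 -13. ] zmin -57.553930440350655
  z -50 -30 47 x [-15.2  -5.5   4.8] y [-19.8 -16.  -10.3] zmin -49.26829342834537
scene 185
  z -70 -50 18 x [-21.6 -11.7   6.1] y [-19.1 -17.2  12.3] zmin -59.11377632911035
  z -50 -30 42 x [-21.2 -14.4  -0.5] y [-17.5 -14.7  11.3] zmin -49.758040880433214
wrist 490 [[477.5  95.2 121.8]
 [497.3 112.6 134.1]
 [539.4 130.6 139. ]] ((507.8973083496094, 111.02156066894531), (37.0023307800293, 58.19017028808594), 65.74290466308594)
 block 2945 ((509.0127868652344, 113.10906219482422), (80.20539855957031, 56.22971725463867), 4.151373386383057)
scene 92 [[504.4  94.9 120.8]
 [524.4 111.8 130.7]
 [544.8 129.2 138.3]] ((518.1301879882812, 110.75807189941406), (45.25910186767578, 35.40270233154297), 43.19370651245117)
 block 280 ((513.8443603515625, 112.38978576660156), (82.29403686523438, 55.998470306396484), 3.1521799564361572)
side 110 [[481.   93.6 121.1]
 [510.2 106.4 128.9]
 [540.8 118.7 139.2]] ((510.2828369140625, 106.48542785644531), (28.380306243896484, 59.718013763427734), 84.44935607910156)
 block 170 ((510.94134521484375, 108.945556640625), (78.800537109375, 56.631996154785156), 3.71460223197937)
```

View pics/fin.png

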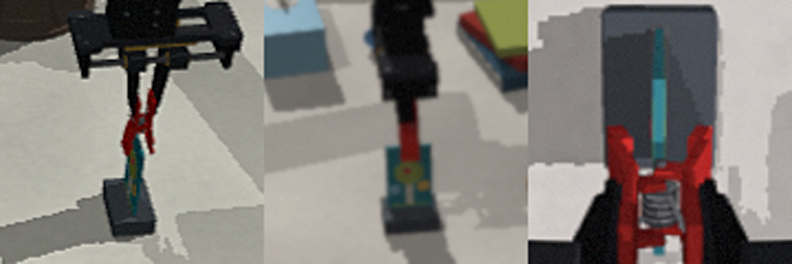

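The jaws straddle the card's top edge with the card centred between them (wrist crop: card at column 658, jaws at 617 and 700). The force reading stays near zero. Handing in.

```bash
python3 -c "
from cell import env
print(env.job_done())"
```

```text
the job is handed in; nothing more can be done
None
```

I handed the job in at about 20 s, with the card standing on its own and the clip held open around the middle of its top edge, jaw tips about 13 mm below it and clear of the card on both sides; no pass or fail verdict came back.

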